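# Twist the ball seat out of the check valve and show its ball to the inspection camera

### The arm

A 6-joint arm with a two-finger parallel gripper is mounted at the origin on a cart in front of the work surface, level with it; the furniture and walls round the work are solid. World frame = base frame: x ahead of the robot, y to its left, z up, the work surface at z = 0. Lengths are in m, angles in rad, forces in N, time in s.
With the tool pointing down it reaches from about 0.25 to 0.775 m from the base axis. Payload 8.9 kg.
Tool frame: the origin (TCP) lies midway between the tips of the shut fingers; the grasp point (between the pads) lies 19 mm behind it (grasp_offset is the distance from the TCP to the grasp point, in m); z points along the fingers, y is the line along which they close (so a half turn about z gives the same grasp; the last joint's range is limited). The gripper opens to 85 mm and grips with 20 to 120 N. Pads are 22 mm wide; open, the fingers measure 114 mm over their backs; the gripper's body (76 mm by 85 mm) begins 54 mm behind the grasp point. The pads swing forward as they close: fully open they stand 13 mm farther back than shut.
Start: joints at [1.16, 0.291, -0.153, 1.127, 0, 1.431], TCP at [0.141, 0.506, 0.231] pointing down, gripper open.
Joint ranges: [-2.52, 2.52], [-0.91, 1.74], [-1.3, 1.37], [-1.96, 2.02], [-1.52, 1.47], [-3.14, 3.14]. Speed limits (rad/s): [2.22, 2.22, 2.79, 3.14, 3.14, 3.14].

### API

Orientations are given as a 3x3 rotation matrix whose columns are the frame's x, y, z axes.
In Python, from bench import * gives the robot as it stands.
- The arm moves only by the tool play_rows, never from a script. Its argument "targets" is a list of rows, each a list of 5 numbers: the shift along the tool's x, y, z in m, then the turn about the tool's z in rad, then the opening in per cent of the stroke, from 0 (shut) to 100 (fully open). In form: [[x, y, z, spin, hand], ...]. A call has 1 to 20 rows; each row is the pose to reach, as a shift and turn from the pose commanded when the call began, along the tool's axes at that moment; what a row does not reach only later rows make up. A row lasts 1/12 s, in which the tool goes at most 41.7 mm and 7.16 degrees, less where a joint would pass 70% of its speed; a pose out of reach is approached as far as the arm can. A call with a gripper value outside its range is refused whole. The fingers move at their own pace and stop on an object; the grip force is fixed at half the most. Time passes only in rows, so rows that repeat a pose let the fingers close. It gives the time, the measured TCP pose, the force, the opening and the grip force at its end, in the units of the state.
- sense(): the state, without advancing time (a new reading comes with each control period).
- grab_frame(name): name is "side" or "top"; returns a dict with "color" (400x640x3 uint8, red, green, blue), "depth" (400x640 float32, m along the optical axis (not along the pixel's ray), 0 where there is no reading), "K" (3x3 intrinsics, pixels), "D" ([k1, k2, p1, p2, k3] as OpenCV has them; the pictures are not rectified), "rvec" (rotation vector, rad) and "tvec" (3), from world to camera coordinates, as OpenCV has them. Camera axes: x right, y down, z forward; pixel columns grow to the right and rows downward; lengths in m; the calibration is good to about 2 mm. A picture is of the moment at which its call begins.
- sign_off(): hands the job in; it is judged then, once.
Trained networks look in the newest picture that a camera, given by its name, has taken for a name from the list of things; names that differ only in an ending like _2 or _b are one class to them, and where a whole thing is asked for, a point or a joint stands for the part that bears it (a point fixed in the world has none). Each returns a list of dicts, best first, with "score" (0 to 1); they miss things now and then, are a little off and sometimes report something else, mostly with a low value. They report only what shows in the picture. A call takes as long as a camera call. They do not tell look-alikes from the thing itself.
- silhouettes(label, camera): "mask" (400x640 bool, what is visible of it).
- pinpoint(label, camera): "centre" ([x, y, z] in m, in the coordinates of the camera as it stood for that picture, good to about 4 mm: a listed point, or the origin of a listed thing).
The state is a dict: "clock": time; "joint_pos": joint angles; "qd": joint speeds; "effort": joint torques, N m; "tool_pos": TCP position; "tool_rot": TCP orientation; "force": force on the tool from outside, world axes, zero at the start; "torque": the same for the moment, N m; "finger_gap": opening from 0.0 (shut) to 1.0 (fully open); "gripper_force": force on a finger pad.
Only numpy, scipy, OpenCV 4.12 (cv2) and the standard library are available. Lean on these libraries where they do the work, as an engineer would, in place of code of your own. Each camera call takes 0.05 s, during which the arm holds its last target. There are 200 camera calls.

### The job

The cover is off the green check valve on the bench. Take the brass ball seat by its handle, turn it anticlockwise a quarter turn while it is still down in the valve to free its bayonet, lift it straight out and, keeping it level all the time so that the loose steel ball stays on the port in the middle of the dish, bring it to the inspection camera and hold the ball steady in front of the lens, 10 cm away and centred on it. Finish still holding the seat there, and do not knock the camera or shift any of the other things.

Things in the scene. Friction and masses are not known exactly. Their poses are not given: they have to be found in the camera images.
- valve: Green cast check valve, fixed to the bench, cover off. Origin: centre of its underside; z up. Round flange, 124 mm across, top 62 mm high, with four studs (8 mm thick, tops 86 mm high) at 45, 135, 225, 315 degrees, 53 mm out. Pipe stubs 47 mm wide reach 88 mm along its +y and -y, foot lugs 78 mm along +x and -x. Red dots on the flange mark +x and -x (locked), white dots +y and -y (open).
- cartridge: Loose ball seat, 0.28 kg (varies by a quarter): brass dish 58 mm across, 16 mm high, hollowed 13 degrees towards a 9 mm port; two lugs (4 mm thick, 22 mm wide, 76 mm over both) at its +x and -x; upright handle with legs at +x and -x, 26 mm out. Origin: centre of its underside; z up. At the start locked: its x axis lies 0 to 0.13 rad anticlockwise of the valve's x axis.
- bail_grip (a point): Middle of the black grip on top of the seat's handle, 68 mm above the seat's underside, on its axis. The grip is a level bar 48 mm long (along the seat's x), 14 mm thick (along its y), 16 mm high; a 3 mm steel strap lies over it (top of the handle 11 mm above this point). The ball's top is 35 mm below this point.
- seat_middle (a point): Point on the seat's axis where the ball's centre belongs, 18.3 mm above the seat's underside (49.7 mm below bail_grip).
- ball_center (a point): Centre of the loose polished steel ball, 28 mm in diameter, 0.09 kg. It rests on the 9 mm port in the middle of the dish and rolls off it if the seat is tilted about 18 degrees or jerked.
- inspection_camera: Inspection camera, fixed: white and black barrel of 47 mm diameter lying level on a 206 mm high post over a grey base (125 by 95 mm). Origin: on the bench under the barrel; it looks along its own -x; z up.
- lens (a point): Middle of the camera's lens face, 140 mm above the bench, 50 mm along the camera's -x from its origin. Axes as the camera's.
- focus (a point): Point 100 mm straight in front of the lens (150 mm along the camera's -x from its origin, 140 mm above the bench), where the ball's centre is to be held. Axes as the camera's.
- cover: Green domed cover of the valve, 122 mm flange, 80 mm high, loose, standing on the bench. Leave it.
- tape_measure: Yellow pocket tape measure, 82 by 66 by 36 mm, loose, standing on the bench. Leave it.
- marker_red: Red felt marker, 131 mm long, loose, lying. Leave it.
- valve_ledge (a point): Centre of the ledge in the valve where the seat rests, 50 mm above the bench, axes as the valve's. Over the ledge a steel bayonet keeper: lips 6 to 12 mm above it round a 63 mm hole, two slots (84 mm across, 72 degrees wide) at +y and -y. The seat turns freely, 2 mm side play, between stops at -4 and +95 degrees (anticlockwise, from valve x to seat x); it lifts out at 75 to 95 degrees.
Things that resemble listed ones, but are neither listed nor needed, are in the scene too. Leave any blue or turquoise look-alike of the cartridge alone.

How it is judged:
By the outcome, as a careful person would: the job done as asked, in the order asked, and still so for the second after the job is handed in, while the arm keeps its last pose, push and grip.
It also fails if it takes over 45 s, if anything falls off the work surface, if the arm or the gripper's body presses on something with over 40 N, if the wrist force passes 120 N, or if a joint passes its speed limit or range.

## Working session

There is one attempt and no reset: what is moved stays moved. The work goes in short steps, Python scripts to look and compute and a tool call to move; the robot and the scene stay as the last step left them, time stands still between calls to the robot, and variables do not carry over. Pictures are saved under pics/ and viewed, at most 10 in all, crops included, and the job is handed in when it is done.

Besides the shell and the picture viewer there is one more tool, called after "Call:" in YAML: its name, and indented under it one key for each argument. play_rows: Moves the arm, as the interface text tells. Its arguments: {"type":"object","properties":{"targets":{"type":"array"}},"required":["targets"]}

```bash
mkdir -p pics
cat > h.py <<'E'
from bench import *
import numpy as np, cv2
def cam(f):
    R=cv2.Rodrigues(np.array(f["rvec"],float))[0]; t=np.array(f["tvec"],float).ravel(); return R,t
def toworld(f,p):
    R,t=cam(f); return R.T@(np.array(p)-t)
def proj(f,P):
    return cv2.projectPoints(np.array(P,float).reshape(-1,1,3),np.array(f["rvec"],float),np.array(f["tvec"],float),np.array(f["K"],float),np.array(f["D"],float))[0].reshape(-1,2)
def cloud(f,mask):
    v,u=np.nonzero(mask&(f["depth"]>0)); d=f["depth"][v,u]
    n=cv2.undistortPoints(np.stack([u,v],1).astype(float).reshape(-1,1,2),np.array(f["K"],float),np.array(f["D"],float)).reshape(-1,2)
    R,t=cam(f); return (np.c_[n*d[:,None],d]-t)@R, np.c_[u,v]
def save(f,n): cv2.imwrite(f"pics/{n}.png",f["color"][:,:,::-1])
E
python3 - <<'E'
from h import *
np.set_printoptions(precision=4,suppress=True)
for c in ("top","side"):
    f=grab_frame(c); save(f,c+"0")
    print(c,"campos",toworld(f,[0,0,0]))
    for l in ("valve","cartridge","bail_grip","seat_middle","ball_center","inspection_camera","lens","focus","cover","tape_measure","marker_red"):
        for d in pinpoint(l,c)[:3]:
            w=toworld(f,d["centre"]); print(l,round(d["score"],2),w,proj(f,w)[0].round())
s=sense(); print(s["tool_pos"],s["tool_rot"],s["clock"])
E
```

```text
top campos [ 0.3444 -0.0181  1.5873]
valve 0.7 [ 0.4399 -0.1321  0.0005] [351. 210.]
cartridge 0.77 [ 0.4357 -0.1288  0.0484] [351. 211.]
cartridge 0.63 [ 0.3663  0.1831 -0.0018] [250. 234.]
cartridge 0.6 [ 0.4054  0.0345 -0.0004] [298. 221.]
bail_grip 0.76 [0.4066 0.0359 0.0699] [297. 220.]
bail_grip 0.67 [0.3645 0.1824 0.0691] [248. 234.]
bail_grip 0.6 [ 0.4408 -0.1279  0.1133] [353. 208.]
seat_middle 0.66 [0.3628 0.1831 0.0153] [250. 235.]
seat_middle 0.56 [ 0.4387 -0.1294  0.0685] [352. 209.]
ball_center 0.61 [ 0.4371 -0.1269  0.0678] [351. 210.]
inspection_camera 0.76 [ 0.4734  0.323  -0.0017] [206. 199.]
lens 0.68 [0.4735 0.2747 0.1413] [212. 195.]
lens 0.64 [ 0.4731  0.3215 -0.0007] [207. 199.]
cover 0.91 [ 0.4406 -0.4166 -0.0026] [442. 210.]
cover 0.66 [ 0.5347 -0.2477  0.003 ] [388. 180.]
tape_measure 0.74 [ 0.5404 -0.2467  0.0011] [388. 178.]
tape_measure 0.57 [ 0.4375 -0.1301  0.0659] [352. 210.]
marker_red 0.71 [ 0.551   0.0599 -0.0017] [290. 175.]
side campos [0.1867 0.2966 0.9893]
valve 0.63 [ 0.4434 -0.1286 -0.0001] [355. 202.]
valve 0.35 [ 0.4419 -0.1311  0.0513] [357
[... 258 characters left out ...]
. 294.]
bail_grip 0.67 [ 0.4453 -0.1329  0.1179] [358. 180.]
seat_middle 0.89 [0.4136 0.0342 0.022 ] [326. 246.]
seat_middle 0.81 [ 0.4424 -0.1266  0.0689] [356. 191.]
seat_middle 0.76 [0.3682 0.1806 0.0197] [301. 299.]
ball_center 0.4 [ 0.4414 -0.1315  0.0728] [358. 190.]
inspection_camera 0.6 [ 0.4745  0.3207 -0.002 ] [234. 314.]
lens 0.93 [0.481  0.2688 0.1416] [235. 283.]
cover 0.67 [ 0.4522 -0.4199 -0.0008] [411. 138.]
tape_measure 0.69 [ 0.5423 -0.2482 -0.0014] [354. 157.]
marker_red 0.68 [ 0.4436 -0.1314  0.0018] [355. 201.]
marker_red 0.55 [ 0.5548  0.0587 -0.0011] [282. 223.]
[0.1409 0.5057 0.2313] [[-0.9633  0.2685 -0.    ]
 [ 0.2685  0.9633 -0.    ]
 [ 0.     -0.     -1.    ]] 1.2
```

View pics/top0.png

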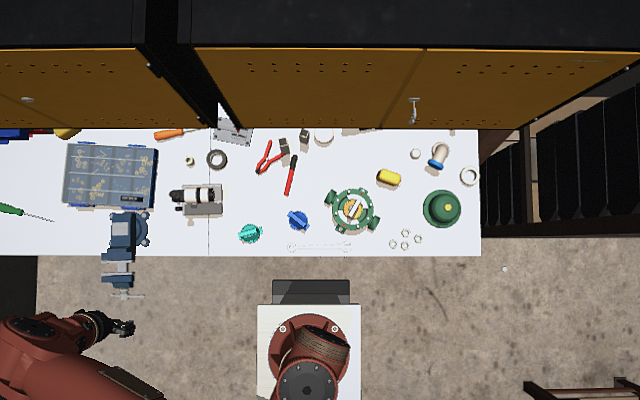

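View pics/side0.png

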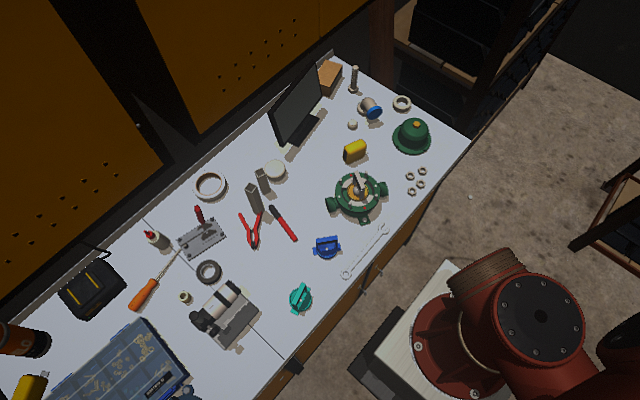

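The top view shows the valve at px (352,210), blue and turquoise look-alikes at (298,221) and (250,234), and the inspection camera at (205,199) with its lens facing right (world -y). The side view shows the valve at (357,193) and the camera at (230,315).

Run:
```python
from h import *
np.set_printoptions(precision=4,suppress=True)
def ax(P): 
    c=P.mean(0); w,v=np.linalg.eigh(np.cov((P-c).T)); return c,v[:,-1],np.sqrt(w)
tiles=[]
for c,b in (("side",(357,190)),("top",(352,210))):
    f=grab_frame(c); 
    A=np.ones((400,640),bool); P,uv=cloud(f,A)
    # handle
    m=(np.hypot(P[:,0]-.441,P[:,1]+.130)<.04)&(P[:,2]>.105)
    q=P[m]; ce,d,s=ax(q[:,:2]); print(c,"handle",m.sum(),ce,np.degrees(np.arctan2(d[1],d[0])),s,q[:,2].max(), "bbox mid",(q.min(0)+q.max(0))/2)
    # valve body extents
    m=(np.hypot(P[:,0]-.441,P[:,1]+.130)<.1)&(P[:,2]>.012)&(P[:,2]<.055)&(np.hypot(P[:,0]-.441,P[:,1]+.130)>.068)
    q=P[m][:,:2]-[.441,-.130]; a=np.degrees(np.arctan2(q[:,1],q[:,0])); r=np.hypot(*q.T)
    print("valve out hist",[(int(k),int(((a>=k)&(a<k+10)).sum())) for k in range(-180,180,10)])
    # camera barrel
    m=(np.hypot(P[:,0]-.475,P[:,1]-.32)<.13)&(P[:,2]>.125)&(P[:,2]<.175)
    q=P[m]; ce,d,s=ax(q[:,:2]); print("barrel",m.sum(),ce,np.degrees(np.arctan2(d[1],d[0])),s,q.min(0),q.max(0))
    m=(np.hypot(P[:,0]-.475,P[:,1]-.32)<.13)&(P[:,2]>.006)&(P[:,2]<.05)
    q=P[m][:,:2].astype(np.float32); print("base rect",cv2.minAreaRect(q))
    x,y=b; h=33
    tiles.append(cv2.resize(f["color"][y-h:y+h,x-h:x+h],(400,400),interpolation=cv2.INTER_CUBIC))
    for l in ("cartridge","valve"):
        for k in silhouettes(l,c)[:3]: v,u=np.nonzero(k["mask"]); print(l,k["score"],u.mean(),v.mean(),u.size)
cv2.imwrite("pics/crop1.png",np.hstack(tiles)[:,:,::-1])
```

```text
side handle 136 [ 0.4402 -0.1286] 151.6901068779071 [0.004  0.0171] 0.13249470349388331 bbox mid [ 0.442  -0.131   0.1193]
valve out hist [(-180, 0), (-170, 0), (-160, 0), (-150, 0), (-140, 38), (-130, 38), (-120, 30), (-110, 5), (-100, 0), (-90, 0), (-80, 0), (-70, 0), (-60, 0), (-50, 0), (-40, 0), (-30, 0), (-20, 0), (-10, 0), (0, 0), (10, 0), (20, 0), (30, 0), (40, 9), (50, 41), (60, 51), (70, 28), (80, 0), (90, 0), (100, 0), (110, 0), (120, 0), (130, 0), (140, 3), (150, 1), (160, 0), (170, 0)]
barrel 1143 [0.4683 0.3302] 100.02359952101017 [0.0132 0.0334] [0.4312 0.2702 0.1269] [0.4984 0.3893 0.1745]
base rect ((0.5140646696090698, 0.32286036014556885), (0.14352098107337952, 0.18188321590423584), 87.11618041992188)
cartridge 0.96 299.9445727482679 299.03464203233256 433
cartridge 0.83 356.8797953964194 188.50895140664963 391
cartridge 0.74 326.3511293634497 246.99794661190964 487
valve 0.76 356.6792091836735 197.4266581632653 1568
valve 0.47 354.2340909090909 151.625 440
top handle 94 [ 0.4386 -0.131 ] 150.18295993070276 [0.004  0.0161] 0.1366145278581948 bbox mid [ 0.4386 -0.1305  0.126 ]
valve out hist [(-180, 0), (-170, 0), (-160, 0), (-150, 0), (-140, 22), (-130, 34), (-120, 32), (-110, 15), (-100, 0), (-90, 0), (-80, 0), (-70, 0), (-60, 0), (-50, 0), (-40, 3), (-30, 2), (-20, 0), (-10, 0), (0, 0), (10, 0), (20, 0), (30, 0), (40, 17), (50, 27), (60, 27), (70, 24), (80, 0), (90, 0), (100, 0), (110, 0), (120, 0), (130, 0), (140, 1), (150, 5), (160, 0), (170, 0)]
barrel 582 [0.4698 0.3258] 98.48855211584804 [0.0132 0.0329] [0.431  0.272  0.1258] [0.4946 0.388  0.171 ]
base rect ((0.47838878631591797, 0.3227085471153259), (0.2501004636287689, 0.24217753112316132), 36.59304428100586)
cartridge 0.75 250.04605263157896 232.2828947368421 304
cartridge 0.69 352.8020833333333 209.41666666666666 288
cartridge 0.57 298.0190476190476 220.62857142857143 315
valve 0.58 351.6293375394322 209.55678233438485 1268
```

View pics/crop1.png

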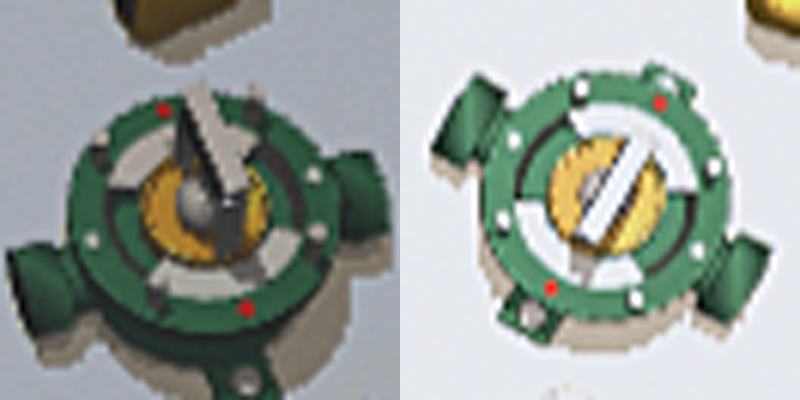

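The crop shows the handle (white strap) at about 151° in the world, aligned with the red dots to within about 3°, so the seat is locked. The stubs lie at about 58°. The ball sits in the dish.

Call:
play_rows:
  targets:
    - [-0.46,-0.532,0,0.234,100]
    - [-0.46,-0.532,0,0.234,100]
    - [-0.46,-0.532,0,0.234,100]
    - [-0.46,-0.532,0,0.234,100]
    - [-0.46,-0.532,0,0.234,100]
    - [-0.46,-0.532,0,0.234,100]
    - [-0.46,-0.532,0,0.234,100]
    - [-0.46,-0.532,0,0.234,100]
    - [-0.46,-0.532,0,0.234,100]
    - [-0.46,-0.532,0,0.234,100]
    - [-0.46,-0.532,0,0.234,100]
    - [-0.46,-0.532,0,0.234,100]
    - [-0.46,-0.532,0,0.234,100]
    - [-0.46,-0.532,0,0.234,100]
    - [-0.46,-0.532,0,0.234,100]
    - [-0.46,-0.532,0,0.234,100]
    - [-0.46,-0.532,0,0.234,100]
    - [-0.46,-0.532,0,0.234,100]
    - [-0.46,-0.532,0,0.234,100]
    - [-0.46,-0.532,0,0.234,100]

```text
clock: 3.17
tool_pos: [0.4408, -0.13, 0.2311]
tool_rot: [[-0.874, 0.485, -0.001], [0.485, 0.874, 0.001], [0.001, 0.0, -1.0]]
force: [-0.6, -0.0, 0.2]
finger_gap: 0.997
gripper_force: 0.0
```

Call:
play_rows:
  targets:
    - [0,0,0.03,0,100]
    - [0,0,0.06,0,100]
    - [0,0,0.09,0,100]
    - [0,0,0.11,0,100]
    - [0,0,0.125,0,100]
    - [0,0,0.132,0,100]
    - [0,0,0.132,0,60]
    - [0,0,0.132,0,60]
    - [0,0,0.132,0,40]
    - [0,0,0.132,0,40]

```text
clock: 4.0
tool_pos: [0.442, -0.1304, 0.1004]
tool_rot: [[-0.875, 0.484, 0.002], [0.484, 0.875, -0.001], [-0.002, 0.0, -1.0]]
force: [-0.2, 0.2, 0.3]
finger_gap: 0.453
gripper_force: 0.0
```

Run:
```python
from h import *
np.set_printoptions(precision=4,suppress=True)
f=grab_frame("side"); save(f,"s1")
x,y=357,175;h=45
cv2.imwrite("pics/c2.png",cv2.resize(f["color"][y-h:y+h,x-h:x+h],(560,560),interpolation=cv2.INTER_CUBIC)[:,:,::-1])
# camera fit
tiles=[]
for c,b in (("side",(235,305)),("top",(205,198))):
    f=grab_frame(c); P,uv=cloud(f,np.ones((400,640),bool))
    near=np.hypot(P[:,0]-.475,P[:,1]-.32)<.11
    for lo,hi in ((.155,.175),(.012,.04),(.012,.1)):
        m=near&(P[:,2]>lo)&(P[:,2]<hi); q=P[m]
        if len(q)>9: print(c,lo,hi,len(q),cv2.minAreaRect(q[:,:2].astype(np.float32)))
    x,y=b;h=40; tiles.append(cv2.resize(f["color"][y-h:y+h,x-h:x+h],(400,400),interpolation=cv2.INTER_CUBIC))
    for l in ("lens","inspection_camera"):
        for d in pinpoint(l,c)[:2]: print(l,d["score"],toworld(f,d["centre"]))
    for y0 in np.arange(.25,.40,.01):
        m=near&(abs(P[:,1]-y0)<.005)&(P[:,2]>.12)
        if m.sum()>4: q=P[m]; print(c,round(y0,2),m.sum(),q[:,0].min(),q[:,0].max(),q[q[:,2]>q[:,2].max()-.006][:,0].mean(),q[:,2].max())
cv2.imwrite("pics/cam.png",np.hstack(tiles)[:,:,::-1])
```

```text
side 0.155 0.175 728 ((0.47540485858917236, 0.3297136425971985), (0.037988387048244476, 0.11657597869634628), 4.592423915863037)
side 0.012 0.04 716 ((0.5057229995727539, 0.33474797010421753), (0.154147207736969, 0.12316522747278214), 2.2035157680511475)
side 0.012 0.1 735 ((0.5057229995727539, 0.33474797010421753), (0.154147207736969, 0.12316522747278214), 2.2035157680511475)
lens 0.77 [0.4797 0.2694 0.1431]
inspection_camera 0.67 [ 0.4742  0.3211 -0.0012]
inspection_camera 0.58 [0.4792 0.2704 0.1426]
side 0.27 34 0.4595762945966746 0.49290829936738306 0.4774611227988913 0.16082372211016868
side 0.28 83 0.4564213385666119 0.49719039512905816 0.4770550280004722 0.16174300983617784
side 0.29 101 0.45529384549945384 0.49823204465320964 0.4769532829094228 0.16622758469275511
side 0.3 101 0.45514430629887964 0.49842566459852045 0.47675676314386495 0.16552053142697415
side 0.31 103 0.4541685119712621 0.4983544301841853 0.4769970371832346 0.16743376967356502
side 0.32 99 0.45396893120626414 0.49837519281023374 0.47645482506585907 0.1655603494806668
side 0.33 101 0.4543032767754781 0.496812
[... 1436 characters left out ...]
5512188329103 0.4938373436677022 0.47362240153012347 0.16926239997747225
top 0.32 49 0.45324671237882413 0.4933651730323983 0.47250229068799376 0.169131941968438
top 0.33 53 0.45339793020332037 0.4940508712728047 0.47096412474037735 0.16545092985873341
top 0.34 51 0.4530834713755436 0.4940269158810241 0.4719041771528003 0.16669332332257517
top 0.35 47 0.45306552729848615 0.490306818801481 0.4717021082380652 0.16413866024077342
top 0.36 47 0.4334939851460616 0.4874010688665868 0.47081929591916744 0.2049286461326127
top 0.37 101 0.4311361975303226 0.48724637357271267 0.4701805610458389 0.21223320167074408
top 0.38 37 0.43110991350357675 0.4873555242379431 0.47054809437625733 0.2077890034495787
```

View pics/c2.png

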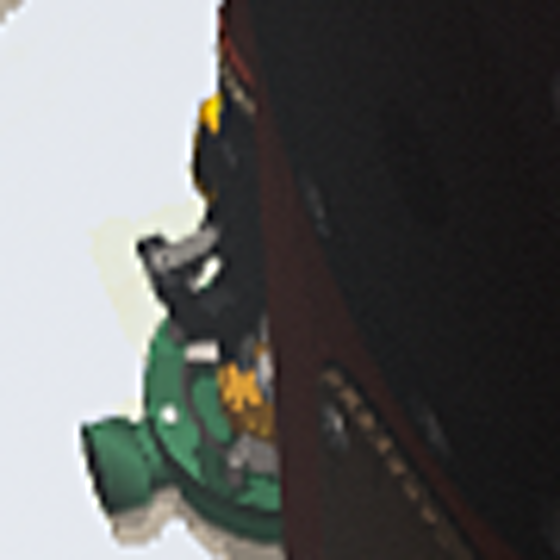

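View pics/cam.png

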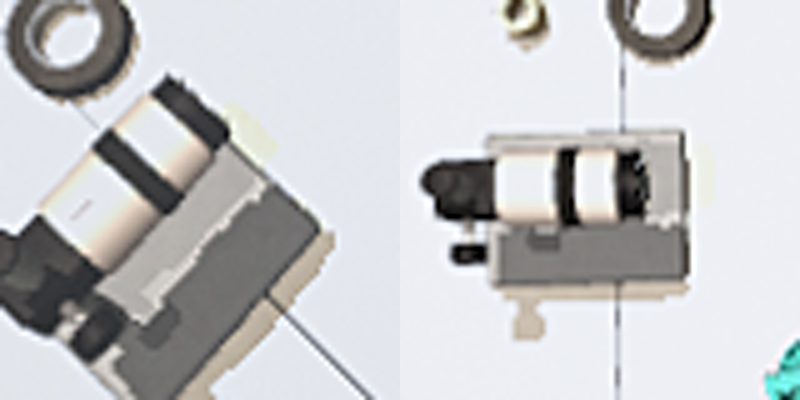

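The side crop shows the handle strap sitting between the fingers, with the arm hiding the rest. The camera crop shows the barrel within about 1° of world -y, lens at about (0.476, 0.272).

Call:
play_rows:
  targets:
    - [0,0,0.001,0,30]
    - [0,0,0.001,0,25]
    - [0,0,0.001,0,20]
    - [0,0,0.001,0,15]
    - [0,0,0.001,0,10]
    - [0,0,0.001,0,5]
    - [0,0,0.001,0,0]
    - [0,0,0.001,0,0]
    - [0,0,0.001,0,0]

```text
clock: 5.1
tool_pos: [0.4411, -0.1302, 0.0982]
tool_rot: [[-0.875, 0.485, -0.0], [0.485, 0.875, 0.0], [0.0, -0.0, -1.0]]
force: [0.1, -0.5, -0.5]
finger_gap: 0.151
gripper_force: 58.4
```

Gripped with almost no side force. Now the quarter turn anticlockwise (negative spin, since tool z points down).

Call:
play_rows:
  targets:
    - [0,0,0,-0.01,0]
    - [0,0,0,-0.03,0]
    - [0,0,0,-0.07,0]
    - [0,0,0,-0.12,0]
    - [0,0,0,-0.18,0]
    - [0,0,0,-0.25,0]
    - [0,0,0,-0.32,0]
    - [0,0,0,-0.39,0]
    - [0,0,0,-0.46,0]
    - [0,0,0,-0.53,0]
    - [0,0,0,-0.6,0]
    - [0,0,0,-0.67,0]
    - [0,0,0,-0.74,0]
    - [0,0,0,-0.8,0]
    - [0,0,0,-0.85,0]
    - [0,0,0,-0.89,0]
    - [0,0,0,-0.92,0]
    - [0,0,0,-0.94,0]
    - [0,0,0,-0.95,0]
    - [0,0,0,-0.95,0]

```text
clock: 6.77
tool_pos: [0.4412, -0.1301, 0.0982]
tool_rot: [[-0.903, -0.43, -0.0], [-0.43, 0.903, 0.0], [0.0, 0.0, -1.0]]
force: [0.2, -0.2, -2.5]
finger_gap: 0.153
gripper_force: 58.5
```

Call:
play_rows:
  targets:
    - [0,0,0,-0.01,0]
    - [0,0,0,-0.03,0]
    - [0,0,0,-0.07,0]
    - [0,0,0,-0.12,0]
    - [0,0,0,-0.18,0]
    - [0,0,0,-0.25,0]
    - [0,0,0,-0.32,0]
    - [0,0,0,-0.38,0]
    - [0,0,0,-0.43,0]
    - [0,0,0,-0.47,0]
    - [0,0,0,-0.5,0]
    - [0,0,0,-0.52,0]
    - [0,0,0,-0.52,0]
    - [0,0,0,-0.52,0]

```text
clock: 7.93
tool_pos: [0.4412, -0.1303, 0.0983]
tool_rot: [[-0.571, -0.821, -0.0], [-0.821, 0.571, -0.0], [0.0, 0.0, -1.0]]
force: [0.3, -0.6, -3.3]
finger_gap: 0.155
gripper_force: 58.4
```

Run:
```python
from h import *
np.set_printoptions(precision=4,suppress=True)
s=sense(); print(s["joint_pos"],s["force"],s["torque"])
f=grab_frame("side"); g=grab_frame("top")
x,y=357,185;h=40; a=f["color"][y-h:y+h,x-h:x+h]
x,y=352,210; b=g["color"][y-h:y+h,x-h:x+h]
cv2.imwrite("pics/c3.png",cv2.resize(np.hstack([a,b]),(800,400),interpolation=cv2.INTER_CUBIC)[:,:,::-1])
```

```text
[-0.4462  0.2975 -0.5308  0.7425 -0.0001 -1.4099] [ 0.2719 -0.5674 -3.2733] [-0.0812 -0.0472  0.0776]
```

View pics/c3.png

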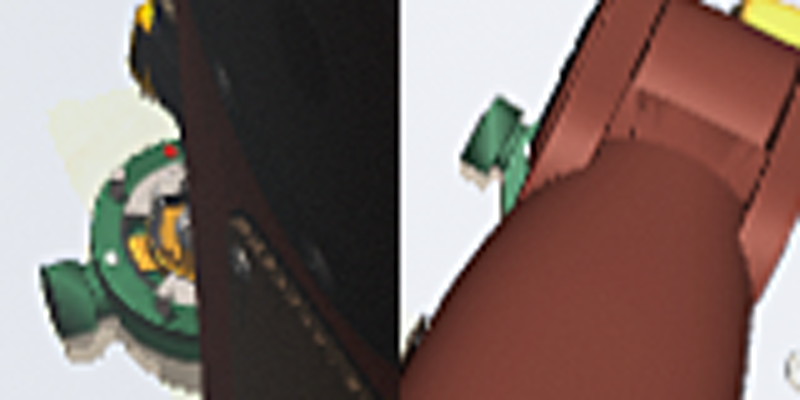

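The side crop shows a brass lug now pointing towards the white dot at left (about px (110,258) in the crop), so the seat is in the open position. Lifting slowly to start.

Call:
play_rows:
  targets:
    - [0,0,-0.0005,0,0]
    - [0,0,-0.0015,0,0]
    - [0,0,-0.003,0,0]
    - [0,0,-0.005,0,0]
    - [0,0,-0.007,0,0]
    - [0,0,-0.008,0,0]
    - [0,0,-0.008,0,0]

```text
clock: 8.62
tool_pos: [0.4414, -0.1302, 0.1066]
tool_rot: [[-0.57, -0.822, 0.0], [-0.822, 0.57, -0.0], [-0.0, -0.0, -1.0]]
force: [0.7, 0.4, -3.7]
finger_gap: 0.153
gripper_force: 58.5
```

Call:
play_rows:
  targets:
    - [0,0,-0.0005,0,0]
    - [0,0,-0.002,0,0]
    - [0,0,-0.005,0,0]
    - [0,0,-0.009,0,0]
    - [0,0,-0.014,0,0]
    - [0,0,-0.02,0,0]
    - [0,0,-0.026,0,0]
    - [0,0,-0.032,0,0]
    - [0,0,-0.038,0,0]
    - [0,0,-0.044,0,0]
    - [0,0,-0.05,0,0]
    - [0,0,-0.055,0,0]
    - [0,0,-0.059,0,0]
    - [0,0,-0.062,0,0]
    - [0,0,-0.0635,0,0]
    - [0,0,-0.064,0,0]
    - [0,0,-0.064,0,0]

```text
clock: 10.03
tool_pos: [0.4412, -0.1302, 0.1703]
tool_rot: [[-0.57, -0.822, -0.0], [-0.822, 0.57, 0.0], [0.0, 0.0, -1.0]]
force: [-0.4, 0.8, -4.4]
finger_gap: 0.151
gripper_force: 58.5
```

Run:
```python
from h import *
np.set_printoptions(precision=4,suppress=True)
s=sense(); print(s["tool_pos"],s["tool_rot"],s["force"])
for c in ("side","top"):
    f=grab_frame(c)
    if c=="side":
        save(f,"s4"); x,y=proj(f,s["tool_pos"])[0].astype(int);h=40
        cv2.imwrite("pics/c4.png",cv2.resize(f["color"][y-h:y+h,x-h:x+h],(500,500),interpolation=cv2.INTER_CUBIC)[:,:,::-1])
    for l in ("ball_center","bail_grip","seat_middle"):
        for d in pinpoint(l,c)[:3]: print(c,l,d["score"],toworld(f,d["centre"]))
```

```text
[ 0.4412 -0.1302  0.1703] [[-0.5701 -0.8216 -0.0001]
 [-0.8216  0.5701  0.    ]
 [ 0.      0.0001 -1.    ]] [-0.3944  0.8186 -4.4245]
side ball_center 0.48 [ 0.4459 -0.1307  0.14  ]
side bail_grip 0.98 [0.4109 0.033  0.0721]
side bail_grip 0.65 [ 0.4436 -0.129   0.1921]
side bail_grip 0.64 [0.3704 0.1799 0.0692]
side seat_middle 0.75 [0.3738 0.1807 0.018 ]
side seat_middle 0.72 [ 0.4445 -0.1256  0.1399]
side seat_middle 0.61 [0.415  0.0337 0.0255]
top ball_center 0.23 [ 0.4415 -0.1313  0.    ]
top bail_grip 0.88 [0.3634 0.183  0.0678]
top bail_grip 0.56 [0.4087 0.0368 0.0669]
top seat_middle 0.79 [0.3623 0.1808 0.0163]
top seat_middle 0.6 [0.4054 0.0361 0.0193]
```

View pics/c4.png

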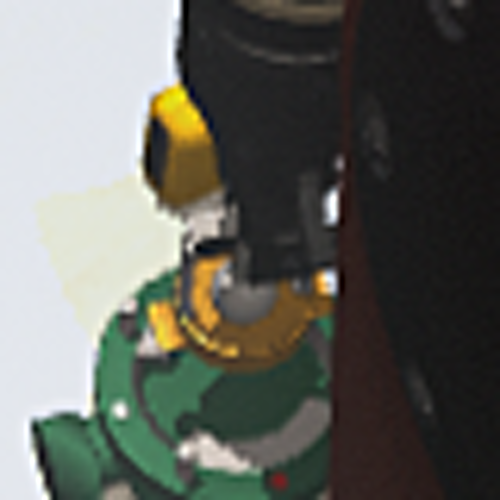

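The ball sits in the middle of the dish, clear of the valve (crop px (245,300)). Carrying it over smoothly, first half.

Call:
play_rows:
  targets:
    - [-0.0002,0.0001,0,0.001,0]
    - [-0.0016,0.0008,0,0.005,0]
    - [-0.0048,0.0025,0,0.017,0]
    - [-0.0103,0.0054,0,0.036,0]
    - [-0.0181,0.0095,0,0.063,0]
    - [-0.0283,0.0149,0,0.099,0]
    - [-0.0402,0.0212,0,0.141,0]
    - [-0.0534,0.0281,0,0.187,0]
    - [-0.0674,0.0354,0,0.236,0]
    - [-0.0813,0.0427,0,0.284,0]
    - [-0.0945,0.0496,0,0.33,0]
    - [-0.1064,0.0559,0,0.372,0]
    - [-0.1166,0.0613,0,0.408,0]
    - [-0.1244,0.0654,0,0.435,0]
    - [-0.1299,0.0683,0,0.454,0]
    - [-0.1331,0.07,0,0.466,0]
    - [-0.1345,0.0707,0,0.47,0]
    - [-0.1347,0.0708,0,0.471,0]
    - [-0.1347,0.0708,0,0.471,0]

```text
clock: 12.02
tool_pos: [0.4598, 0.0207, 0.1703]
tool_rot: [[-0.881, -0.474, 0.0], [-0.474, 0.881, -0.0], [0.0, -0.0, -1.0]]
force: [-0.7, 0.4, -2.6]
finger_gap: 0.154
gripper_force: 58.5
```

Call:
play_rows:
  targets:
    - [-0.0001,0.0002,0,0.001,0]
    - [-0.001,0.0014,0,0.005,0]
    - [-0.0031,0.0044,0,0.017,0]
    - [-0.0067,0.0095,0,0.036,0]
    - [-0.0118,0.0168,0,0.063,0]
    - [-0.0184,0.0262,0,0.099,0]
    - [-0.0262,0.0373,0,0.141,0]
    - [-0.0348,0.0495,0,0.187,0]
    - [-0.0439,0.0624,0,0.236,0]
    - [-0.0529,0.0752,0,0.284,0]
    - [-0.0615,0.0874,0,0.33,0]
    - [-0.0693,0.0985,0,0.372,0]
    - [-0.0759,0.1079,0,0.408,0]
    - [-0.081,0.1152,0,0.435,0]
    - [-0.0846,0.1203,0,0.454,0]
    - [-0.0867,0.1233,0,0.466,0]
    - [-0.0876,0.1245,0,0.47,0]
    - [-0.0877,0.1247,0,0.471,0]
    - [-0.0877,0.1247,0,0.471,0]

```text
clock: 13.6
tool_pos: [0.478, 0.1719, 0.1703]
tool_rot: [[-1.0, -0.022, -0.0], [-0.022, 1.0, -0.0], [0.0, -0.0, -1.0]]
force: [0.6, -1.3, -3.6]
finger_gap: 0.157
gripper_force: 58.6
```

Run:
```python
from h import *
np.set_printoptions(precision=4,suppress=True)
s=sense(); print(s["tool_pos"],s["tool_rot"],s["force"])
for c in ("side","top"):
    f=grab_frame(c)
    if c=="side":
        x,y=proj(f,s["tool_pos"])[0].astype(int);h=60
        cv2.imwrite("pics/c5.png",cv2.resize(f["color"][y-h:y+h,x-h:x+h],(560,560),interpolation=cv2.INTER_CUBIC)[:,:,::-1]); print(x,y)
    for l in ("ball_center","bail_grip","seat_middle","lens","focus","cartridge","inspection_camera"):
        for d in pinpoint(l,c)[:3]: print(c,l,round(d["score"],2),toworld(f,d["centre"]))
```

```text
[0.478  0.1719 0.1703] [[-0.9998 -0.0223 -0.0001]
 [-0.0223  0.9998 -0.0002]
 [ 0.0001 -0.0002 -1.    ]] [ 0.5705 -1.2993 -3.6255]
264 249
side ball_center 0.57 [0.4773 0.1758 0.1436]
side bail_grip 0.87 [0.3709 0.1796 0.0647]
side bail_grip 0.67 [0.4807 0.1701 0.1904]
side bail_grip 0.6 [0.4102 0.0347 0.0727]
side seat_middle 0.78 [0.3742 0.1832 0.0176]
side seat_middle 0.75 [0.4817 0.1798 0.1407]
side seat_middle 0.58 [0.4122 0.0328 0.0224]
side lens 0.76 [0.4782 0.2678 0.14  ]
side lens 0.67 [0.4798 0.1723 0.1389]
side focus 0.26 [0.5544 0.0598 0.0005]
side cartridge 0.73 [ 0.4081  0.0354 -0.0026]
side cartridge 0.71 [0.4808 0.1707 0.1263]
side cartridge 0.63 [ 0.3715  0.1825 -0.0025]
side inspection_camera 0.74 [ 0.4755  0.3198 -0.0003]
top bail_grip 0.87 [0.4096 0.033  0.0676]
top bail_grip 0.6 [0.3693 0.1817 0.0696]
top bail_grip 0.59 [0.4817 0.1764 0.1846]
top seat_middle 0.53 [0.4048 0.0313 0.019 ]
top seat_middle 0.42 [0.4757 0.1735 0.1385]
top seat_middle 0.41 [0.3625 0.1796 0.0165]
top focus 0.61 [0.476  0.1732 0.1208]
top cartridge 0.75 [ 0.404   0.033  -0.0012]
top cartridge 0.6 [0.477  0.1741 0.1217]
top cartridge 0.58 [ 0.367   0.1826 -0.0018]
```

View pics/c5.png

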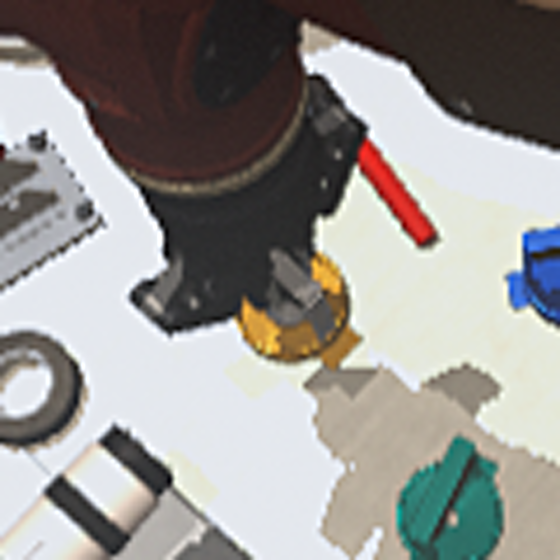

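The seat is held level in front of the lens, dish at crop px (295,310) and lens at about (150,470). The handle partly hides the ball. I'll let it settle, then check that the ball is still in place.

Call:
play_rows:
  targets:
    - [0,0,0,0,0]
    - [0,0,0,0,0]
    - [0,0,0,0,0]
    - [0,0,0,0,0]
    - [0,0,0,0,0]
    - [0,0,0,0,0]

```text
clock: 14.9
tool_pos: [0.4781, 0.1721, 0.1703]
tool_rot: [[-1.0, -0.022, 0.0], [-0.022, 1.0, -0.0], [-0.0, -0.0, -1.0]]
force: [-0.2, 0.4, -2.8]
finger_gap: 0.151
gripper_force: 58.6
```

Run:
```python
from h import *
np.set_printoptions(precision=4,suppress=True)
print(np.mean([(grab_frame("side"),sense()["force"])[1] for _ in range(6)],0))
f=grab_frame("side")
e=proj(f,[.478,.172,.14])[0]; print("expected",e)
for d in silhouettes("ball_center","side")[:2]:
    v,u=np.nonzero(d["mask"]); P,_=cloud(f,d["mask"]); print(d["score"],u.size,u.mean(),v.mean(),np.median(P,0))
x,y=e.astype(int);h=16
cv2.imwrite("pics/c6.png",cv2.resize(f["color"][y-h:y+h,x-h:x+h],(500,500),interpolation=cv2.INTER_CUBIC)[:,:,::-1])
```

```text
[-0.1185  0.1484 -3.4124]
expected [266.1843 253.3895]
```

View pics/c6.png

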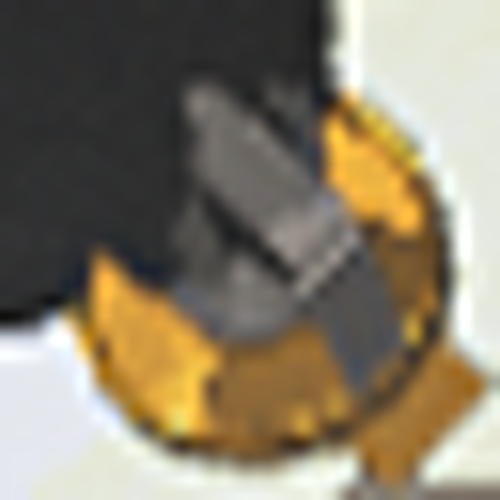

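The grey curve of the ball shows under the strap at crop px (240,300), in the middle of the dish. Handing in.

```bash
python3 -c "
from bench import *
print(sign_off())"
```

```text
the job is handed in; nothing more can be done
None
```

I freed the seat with an 84° anticlockwise turn, lifted it out level, and handed in at about 15 s with it still gripped. The ball was in the middle of the dish, about 10 cm in front of the lens and centred to within a few mm by my measurements.

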